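Ready a profile tester: dock the pickup holder and select the measuring feed

TASK

Get the traverse unit ready to measure. While its feed selector is still on the red transport-lock station, stand the pickup holder at the open front of the carriage's dovetail with its pickup pointing away from the selector, and slide it fully home until the sprung catch clicks up behind it. Then pull the selector knob up, turn it past white to the green measuring-feed station and let it drop fully into its notch; leave the V-block, setting ring and small bottle where they stand.

Things in the scene. Friction and masses are not known exactly. Their poses are not given: they have to be found in the camera images.
- traverse_unit: grey and white bench traverse unit, fixed, about 260 mm (its y) by 125 mm (its x); origin on the worktop under its centre, z up, front (robot side) is -x. A white gearbox with the selector, top 62 mm high, fills its +y end; at the -y end a fixed aluminium carriage, 80 mm wide, carries the dovetail. Nothing else on it rises above 70 mm
- dock_mouth (a point): middle of the front edge of the dovetail's flat floor (unit x -64, y -50, z +58 mm); axes parallel to the unit's. The slot runs from here along +x. The floor is a bare apron for 28 mm, then flared cheeks narrow from 59 to 46.6 mm clear width until 42 mm, then come 10 mm high steel dovetail rails. A red thumb tab of the catch sticks out 10 mm, 4 mm below this edge
- dock_home (a point): point on the dovetail floor (76 mm along +x from dock_mouth) where the holder's origin lies when fully home, its axes then parallel to this point's (the unit's). An end stop touches the plate's +x end there. Between the rails the holder's plate has 1.3 mm clearance each side and about 1.7 mm upward, under the undercut
- pickup_home (a point): where the stylus tip (point pickup_tip) lies when the holder is home the right way round: 96 mm to the -y side of dock_home, 6 mm higher
- pickup_holder: loose holder, about 0.24 kg, standing upright: a steel dovetail plate 52 mm (x) by 44 mm (y at its underside, 36 mm at its top), 9 mm thick, with an aluminium block 22 x 22 mm in plan on its middle rising to 56 mm above the underside; origin at the centre of the plate's underside, z up, its +x end enters the dovetail first. Above 25 mm the block's four sides are free to grasp
- holder_grip (a point): point on the vertical axis of the holder's block, 46 mm above the plate's underside (10 mm below the block's top); axes as the holder's
- pickup_tip (a point): tip of the stylus at the end of the slim black and steel pickup that sticks out level from the foot of the block to the holder's -y side (10 mm thick, then 5 mm; axis 18 mm above the underside, ends 99 mm from the origin). The tip is at holder x 0, y -96, z +6 mm
- catch (a joint): sprung steel nose, ramped towards the front, in the dovetail floor: 0 = up (stands 4 mm above the floor), up to 0.006 m = pressed down. Its ramp begins 35 mm and its back ends 49 mm behind dock_mouth (+x). The plate rides over it with a push of about 5 to 12 N; once the plate is home it springs up behind it (0.9 mm play) and bars the way back. The red tab presses it down
- selector (a joint): turn of the selector knob, rad, counter-clockwise from above positive: 0 = red (transport lock, the start), 0.628 = white, 1.257 = green (measuring feed), 1.885 = blue. Teeth under the knob, one at the pointer, drop into notches of a steel ring, play 0.04 rad each way; let go within 0.08 rad of a notch they drop in. Locked while the teeth are down, turns lightly when raised
- selector_lift (a joint): how far the knob is pulled up, m: 0 = fully down in a notch, stop at 0.011. The teeth clear the ring from about 0.006 on; let go between notches the knob rests on the ring, raised. A spring pulls it down with about 5 N at the bottom and 8 N at the top
- knob_grip (a point): point in the knob on its vertical turning axis, 92 mm above the worktop when down. The knob is a black wing 50 mm long, 13 mm thick, 25 mm high: top 9 mm above this point, foot (a round skirt, radius 26 mm) 16 mm below. The point's x axis lies along the wing to its pointer end (white line) and turns with it. On the dial plate round it, robot side, lie the red, white, green and blue dots
- v_block: bystander: steel V-block 44 x 36 x 34 mm, loose; origin under its centre
- setting_ring: bystander: setting ring, 52 mm across, 12 mm high, loose; origin under its centre
- small_bottle: bystander: small white spray bottle 31 mm across, 87 mm high, loose; origin under its centre

How it is judged:
By the outcome, as a careful person would: the job done as asked, in the order asked, and still so for the second after the job is handed in, with the robot touching nothing.
It also fails if it takes over 61 s, if anything falls off the work surface, if the arm or the gripper's body presses on something with over 40 N, if the wrist force passes 120 N, or if a joint passes its speed limit or range.

ROBOT

A 7-joint arm with a two-finger parallel gripper is mounted at the origin on a cart in front of the work surface, level with it; the furniture and walls round the work are solid. World frame = base frame: x ahead of the robot, y to its left, z up, the work surface at z = 0. Lengths are in m, angles in rad, forces in N, time in s.
With the tool pointing down it reaches from about 0.4 to 0.875 m from the base axis. Payload 19.3 kg.
Tool frame: the origin (TCP) lies on the centre line of the jaws, within the pads' length; the fingertips stand 8 mm ahead of it and the grasp point (between the pads) lies 11 mm behind it; z points along the fingers, y is the direction in which the jaws open and shut (so a half turn about z gives the same grasp; the last joint's range is limited). The gripper opens to 85 mm and grips with 20 to 120 N. Pads are 22 mm wide; open, the fingers measure 114 mm over their backs; the gripper's body (76 mm by 85 mm) begins 54 mm behind the grasp point. The pads swing forward as they close: fully open they stand 13 mm farther back than shut.
Start: joints at [1.046, 0.521, -0.036, 1.599, 0.021, 1.021, -0.113], TCP at [0.275, -0.561, 0.239] pointing down, gripper open.
Joint ranges: [-2.91, 2.91], [-0.3, 2.13], [-1.5, 1.42], [0.17, 2.43], [-1.26, 4.41], [0.16, 1.93], [-2.52, 2.52]. Speed limits (rad/s): [1.89, 1.89, 2.39, 2.39, 3.01, 3.01, 3.01].

INTERFACE

Orientations are given as [roll, pitch, yaw] about the fixed x, y, z axes, in that order (R = Rz(yaw) Ry(pitch) Rx(roll)).
In Python, from cell import r gives the robot as it stands. The module is installed in compiled form; this text tells all that it offers.
- The arm moves only by the tool move_arm, never from a script. Its argument "moves" is a list of rows, each an object with "delta_pos": the shift along the world's x, y, z in m, a list of three; "delta_rot": the turn, a rotation vector about the world's x, y, z in rad, a list of three; "fingers": the finger opening in m, from 0 to 0.0854. A call has 1 to 10 rows; each row is the pose to reach, as a shift and turn from the pose commanded when the call began; what a row does not reach only later rows make up. A row lasts 1/8 s, in which the tool goes at most 62.5 mm and 10.7 degrees, less where a joint would pass 70% of its speed; a pose out of reach is approached as far as the arm can. A call with a gripper value outside its range is refused whole. The fingers move at their own pace and stop on an object; the grip force is fixed at half the most. Time passes only in rows, so rows that repeat a pose let the fingers close. It gives the time, the measured TCP pose, the force and the opening at its end, in the units of the state.
- r.get_state(): the state, without advancing time (a new reading comes with each control period).
- r.camera(name): name is "scene" or "top" or "wrist"; returns the picture (384x512x3 uint8, blue, green, red); there is no depth.
- r.get_calibration(name): a dict with "mtx" (3x3 intrinsics, pixels), "cam_to_world" (4x4, takes a point from camera to world coordinates). Camera axes: x right, y down, z forward; pixel columns grow to the right and rows downward; lengths in m; the calibration is good to about 2 mm. A picture is of the moment at which its call begins: read the wrist's pose just before it. get_calibration takes no time and is no camera call; for the wrist camera it gives the pose at the moment of the call.
- r.job_done(): hands the job in, once; it reports no verdict.
The state is a dict: "t": time; "qpos": joint angles; "joint_vel": joint speeds; "effort": joint torques, N m; "position": TCP position; "eef_rot": TCP orientation; "wrist_force": force on the tool from outside, world axes, zero at the start; "ft_torque": the same for the moment, N m; "gripper_width": finger opening in m.
Only numpy, scipy, OpenCV 4.12 (cv2) and the standard library are available. Lean on these libraries where they do the work, as an engineer would, in place of code of your own. Each camera call takes 0.05 s, during which the arm holds its last target.

## Working session

There is one attempt and no reset: what is moved stays moved. The work goes in short steps, Python scripts to look and compute and a tool call to move; the robot and the scene stay as the last step left them, time stands still between calls to the robot, and variables do not carry over. Pictures are saved under pics/ and viewed, and the job is handed in when it is done.

Besides the shell and the picture viewer there is one more tool, called after "Emit:" as name([rows], argument=value, ...), one row to a line, values as JSON. move_arm: Moves the arm, as the interface text tells. Its arguments: {"type":"object","properties":{"moves":{"type":"array","items":{"type":"object","properties":{"delta_pos":{"type":"array","items":{"type":"number"}},"delta_rot":{"type":"array","items":{"type":"number"}},"fingers":{"type":"number"}}}}},"required":["moves"]}

```bash
mkdir -p pics; ls; python3 - <<'E'
from cell import r
import cv2,json
print(r.get_state())
for n in ("scene","top","wrist"):
    c=r.get_calibration(n); print(n,c)
    cv2.imwrite(f"pics/{n}0.png",r.camera(n))
E
```

```text
pics
{'t': 0.0, 'qpos': array([ 1.04580955,  0.52200046, -0.03633382,  1.59997417,  0.02119077,
        1.02107612, -0.1127503 ]), 'joint_vel': array([ 9.91604606e-05,  1.01439789e-03, -2.22808046e-04, -3.03117219e-04,
        8.85000648e-05,  6.33885077e-04,  3.09382153e-03]), 'effort': array([-1.18580650e-03, -9.27086091e+01,  1.97972618e+00, -3.69924116e+01,
        1.79553987e-02,  8.21355439e-03,  1.04589310e-04]), 'position': array([ 0.27438511, -0.5612098 ,  0.23874621]), 'eef_rot': array([-3.14052103e+00,  6.38754953e-05,  4.54826674e-01]), 'wrist_force': array([0.16669206, 0.6460037 , 0.14838764]), 'ft_torque': array([ 0.00747069,  0.0319421 , -0.02043565]), 'gripper_width': 0.08530254261402337}
scene {'mtx': array([[492.03170149,   0.        , 251.30892476],
       [  0.        , 492.03170149, 191.6815838 ],
       [  0.        ,   0.        ,   1.        ]]), 'cam_to_world': array([[-4.54428029e-01, -6.01394444e-01,  6.57130040e-01,
        -4.91177084e-01],
       [-8.90783429e-01,  3.06982889e-01, -3.35061768e-01,
         5.72627398e-01],
       [-2.23392241e-04, -7.376
[... 300 characters left out ...]
   ]]), 'cam_to_world': array([[ 0.0216607 , -0.99780736,  0.06254022,  0.49982556],
       [-0.9995738 , -0.02038959,  0.02089207,  0.03578398],
       [-0.01957109, -0.0629661 , -0.99782375,  1.19152369],
       [ 0.        ,  0.        ,  0.        ,  1.        ]])}
wrist {'mtx': array([[330.18637801,   0.        , 259.80315479],
       [  0.        , 330.18637801, 194.38945731],
       [  0.        ,   0.        ,   1.        ]]), 'cam_to_world': array([[ 0.43884686, -0.85162727, -0.28660848,  0.34818947],
       [-0.89856052, -0.4164766 , -0.13833377, -0.52364882],
       [-0.00155692,  0.31824241, -0.94800809,  0.37277686],
       [ 0.        ,  0.        ,  0.        ,  1.        ]])}
```

View pics/scene0.png

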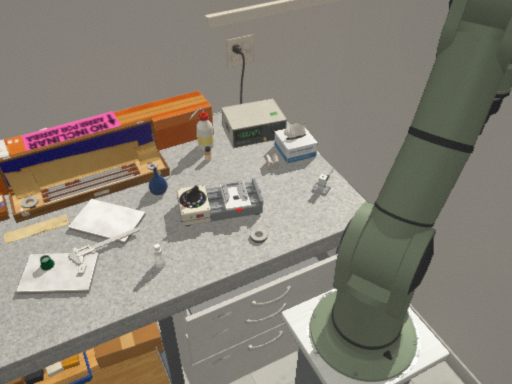

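View pics/top0.png

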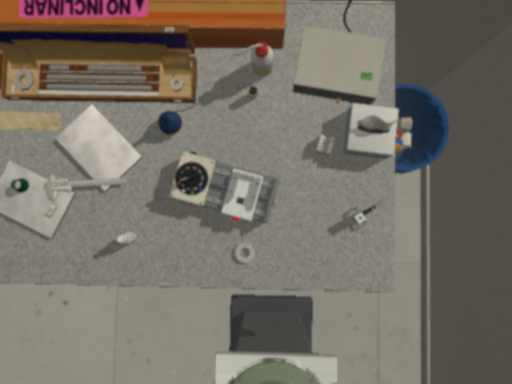

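View pics/wrist0.png

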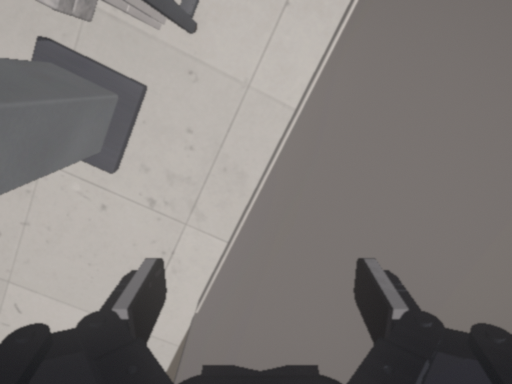

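```bash
python3 - <<'E'
import cv2
t=cv2.imread("pics/top0.png"); s=cv2.imread("pics/scene0.png")
cv2.imwrite("pics/t1.png",cv2.resize(t[140:260,160:290],None,fx=5.5,fy=5,interpolation=3)[:, :] if 0 else cv2.resize(t[140:260,160:290],None,fx=5,fy=5,interpolation=3))
cv2.imwrite("pics/t2.png",cv2.resize(t[190:240,330:390],None,fx=10,fy=10,interpolation=3))
cv2.imwrite("pics/s1.png",cv2.resize(s[160:250,170:345],None,fx=4.5,fy=4.5,interpolation=3))
E
```

```text
(no output)
```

View pics/t1.png

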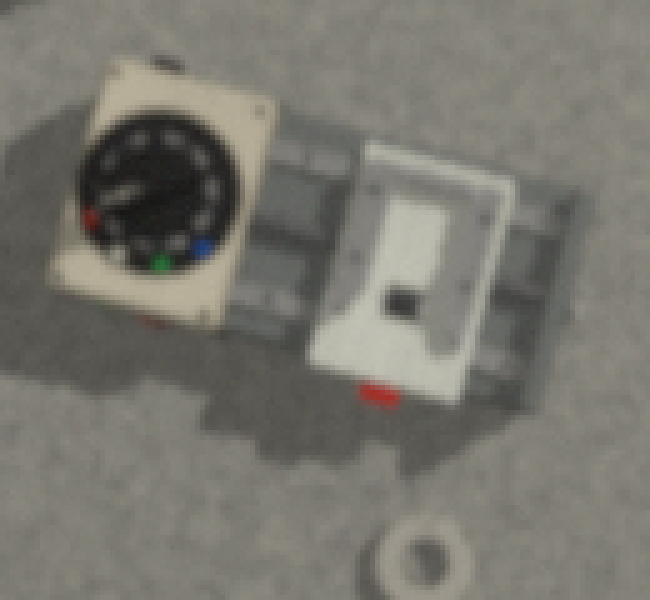

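View pics/t2.png

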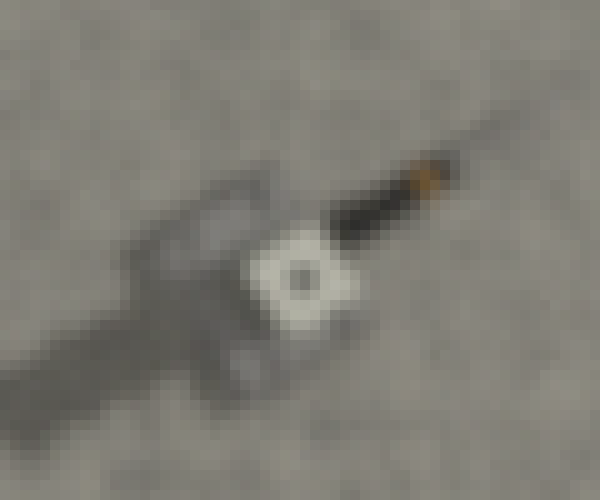

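View pics/s1.png

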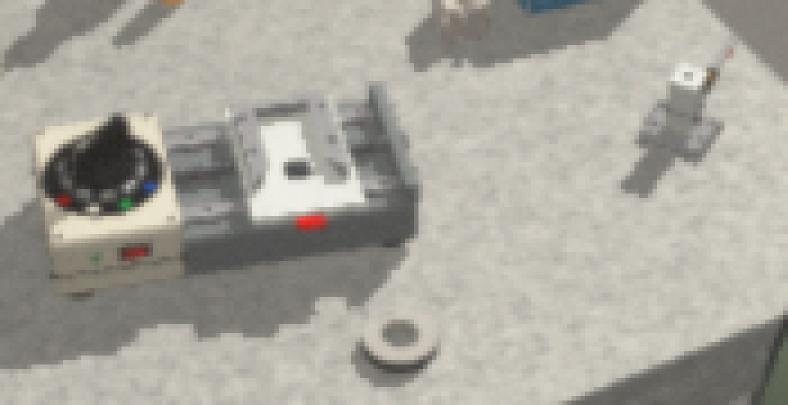

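```bash
cat > h.py <<'E'
import numpy as np, cv2
from cell import r
def ray(c,u,v,z):
    K=c["mtx"];T=c["cam_to_world"]
    d=T[:3,:3]@np.linalg.solve(K,[u,v,1.]); o=T[:3,3]
    return o+d*(z-o[2])/d[2]
def proj(c,P):
    K=c["mtx"];T=c["cam_to_world"]
    p=(np.asarray(P)-T[:3,3])@T[:3,:3]; p=p@K.T
    return p[...,:2]/p[...,2:]
E
python3 - <<'E'
from h import *
c=r.get_calibration("top"); s=r.get_calibration("scene")
def T1(x,y,z): return ray(c,160+(x+.5)/5-.5,140+(y+.5)/5-.5,z)
def T2(x,y,z): return ray(c,330+(x+.5)/10-.5,190+(y+.5)/10-.5,z)
b=T2(302,280,.056);o=T2(425,178,.018);print("block",b,"or",o, np.degrees(np.arctan2(*(o-b)[1::-1])))
print("plate corners",[T2(*p,.009) for p in((130,255),(265,170),(210,405),(360,330))])
print("gearbox",[T1(*p,.062) for p in((108,62),(277,103),(220,330),(50,288))])
print("carriage",[T1(*p,.058) for p in((308,362),(460,403))],[T1(*p,.068) for p in((515,180),(368,143))])
print("knob",T1(160,190,.08),T1(110,195,.1))
def S1(x,y,z): return ray(s,170+(x+.5)/4.5-.5,160+(y+.5)/4.5-.5,z)
print("scene block",S1(688,76,.056),"ring",S1(400,333,.012))
print("scene carr front", S1(250,220,.058),S1(365,205,.058))
print("ring",T1(427,563,.012))
E
```

```text
block [ 0.51383342 -0.20591557  0.056     ] or [ 0.54166624 -0.24588086  0.018     ] -55.14569714180804
plate corners [array([ 0.52003008, -0.17068357,  0.009     ]), array([ 0.54321424, -0.20598969,  0.009     ]), array([ 0.4810288 , -0.19203749,  0.009     ]), array([ 0.50158899, -0.23121885,  0.009     ])]
gearbox [array([0.67165674, 0.25186257, 0.062     ]), array([0.65216386, 0.1645348 , 0.062     ]), array([0.53557355, 0.1903635 , 0.062     ]), array([0.55514022, 0.27776946, 0.062     ])]
carriage [array([0.52035997, 0.14555174, 0.058     ]), array([0.50121171, 0.06772208, 0.058     ])] [array([0.61442879, 0.04210151, 0.068     ]), array([0.63181235, 0.11704254, 0.068     ])]
knob [0.6046566  0.22013607 0.08      ] [0.59980611 0.2414755  0.1       ]
scene block [ 0.51201716 -0.206031    0.056     ] ring [0.41585607 0.08535557 0.012     ]
scene carr front [0.51929232 0.14862984 0.058     ] [0.49645671 0.07112222 0.058     ]
ring [0.41690327 0.08451437 0.012     ]
```

Emit:
move_arm([
  {"delta_pos": [0.025,0.035,0],"delta_rot": [0,0,0.02],"fingers": 0.085},
  {"delta_pos": [0.055,0.08,0],"delta_rot": [0,0,0.05],"fingers": 0.085},
  {"delta_pos": [0.085,0.128,0],"delta_rot": [0,0,0.08],"fingers": 0.085},
  {"delta_pos": [0.117,0.176,0],"delta_rot": [0,0,0.1],"fingers": 0.085},
  {"delta_pos": [0.149,0.224,0],"delta_rot": [0,0,0.12],"fingers": 0.085},
  {"delta_pos": [0.181,0.272,0],"delta_rot": [0,0,0.14],"fingers": 0.085},
  {"delta_pos": [0.21,0.315,0],"delta_rot": [0,0,0.155],"fingers": 0.085},
  {"delta_pos": [0.23,0.345,0],"delta_rot": [0,0,0.155],"fingers": 0.085},
  {"delta_pos": [0.238,0.355,0],"delta_rot": [0,0,0.155],"fingers": 0.085},
  {"delta_pos": [0.238,0.355,0],"delta_rot": [0,0,0.155],"fingers": 0.085},
])

```text
t: 1.4
position: [0.5126, -0.2064, 0.2391]
eef_rot: [-3.141, 0.0, 0.611]
wrist_force: [-0.2, -0.3, 0.2]
gripper_width: 0.085
```

```bash
python3 - <<'E'
from h import *
s=r.get_state();print(s["t"],s["position"],s["eef_rot"],s["wrist_force"],s["qpos"])
c=r.get_calibration("wrist");im=r.camera("wrist");cv2.imwrite("pics/w1.png",im)
np.savez("w1.npz",**c)
E
```

```text
1.4 [ 0.51257631 -0.20636057  0.23910381] [-3.14138206e+00  2.63453600e-04  6.10567958e-01] [-0.18760008 -0.29504365  0.15842616] [ 0.40989884  0.41104998 -0.18002543  1.78692501  0.08803656  0.95172001
 -0.76684048]
```

View pics/w1.png

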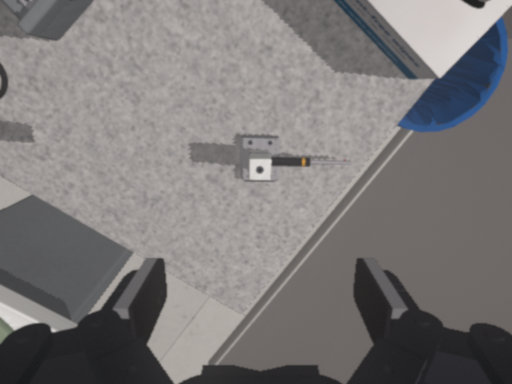

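```bash
python3 - <<'E'
import cv2
t=cv2.imread("pics/w1.png")
cv2.imwrite("pics/w1z.png",cv2.resize(t[125:190,235:360],None,fx=6,fy=6,interpolation=3))
E
```

```text
(no output)
```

View pics/w1z.png

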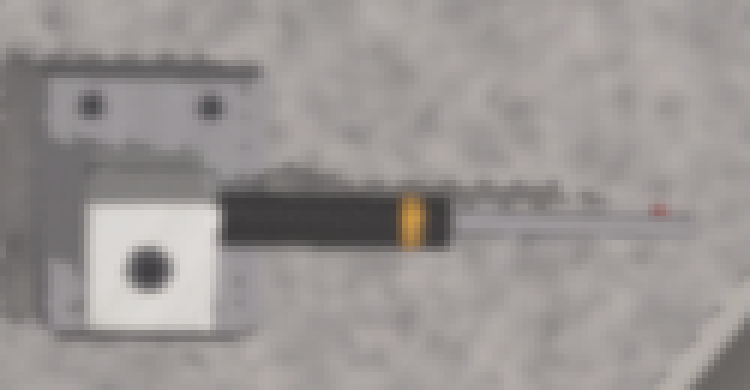

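```bash
python3 - <<'E'
from h import *
from scipy.optimize import least_squares
c=dict(np.load("w1.npz"))
pts=[((88,202),(.011,.011,.056)),((216,200),(.011,-.011,.056)),((216,330),(-.011,-.011,.056)),((86,330),(-.011,.011,.056)),((692,223),(0,-.099,.018)),((225,219),(0,-.011,.018)),
((261,68),(.026,-.022,0)),((150,268),(0,0,.056))]
uv=np.array([[235+(a+.5)/6-.5,125+(b+.5)/6-.5] for (a,b),_ in pts]);P=np.array([p for _,p in pts])
def W(q):
    C,S=np.cos(q[2]),np.sin(q[2]);return P@np.array([[C,S,0],[-S,C,0],[0,0,1]])+[q[0],q[1],0]
f=lambda q:(proj(c,W(q))-uv).ravel()
s=least_squares(f,[.512,-.206,.61]);print(s.x,np.round(s.fun.reshape(-1,2),2))
E
```

```text
[ 0.51389559 -0.20358601  0.60141699] [[-0.55  0.02]
 [ 0.63  0.55]
 [ 0.2   0.53]
 [-0.17  0.35]
 [ 0.17 -0.19]
 [-2.17 -0.22]
 [ 1.59 -1.21]
 [ 0.28  0.06]]
```

Emit:
move_arm([
  {"delta_pos": [0.001,0.002,-0.01],"delta_rot": [0,0,0.12]},
  {"delta_pos": [0.001,0.002,-0.03],"delta_rot": [0,0,0.3]},
  {"delta_pos": [0.001,0.002,-0.05],"delta_rot": [0,0,0.48]},
  {"delta_pos": [0.001,0.002,-0.07],"delta_rot": [0,0,0.66]},
  {"delta_pos": [0.001,0.002,-0.085],"delta_rot": [0,0,0.84]},
  {"delta_pos": [0.001,0.002,-0.095],"delta_rot": [0,0,1.02]},
  {"delta_pos": [0.001,0.002,-0.1],"delta_rot": [0,0,1.2]},
  {"delta_pos": [0.001,0.002,-0.1],"delta_rot": [0,0,1.38]},
  {"delta_pos": [0.001,0.002,-0.1],"delta_rot": [0,0,1.52]},
  {"delta_pos": [0.001,0.002,-0.1],"delta_rot": [0,0,1.563]},
])

```text
schema error: expected keys delta_pos, delta_rot, fingers
```

```bash
python3 - <<'E'
from h import *
s=r.get_state();print(s["t"],s["position"],s["eef_rot"],s["wrist_force"],s["qpos"])
c=r.get_calibration("wrist");im=r.camera("wrist");cv2.imwrite("pics/w2.png",im)
np.savez("w2.npz",**c)
E
```

```text
1.45 [ 0.51202637 -0.20730452  0.23911639] [-3.14148396e+00  6.28817883e-04  6.09114359e-01] [-0.3619157   0.08663053  0.02462286] [ 0.41112173  0.41081137 -0.17932524  1.78724492  0.08806845  0.95175436
 -0.76647059]
```

View pics/w2.png

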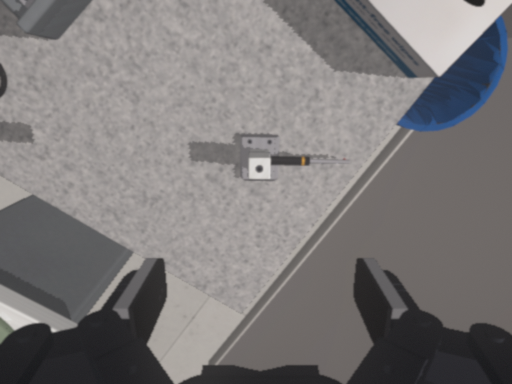

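Emit:
move_arm([
  {"delta_pos": [0.001,0.002,-0.01],"delta_rot": [0,0,0.12],"fingers": 0.085},
  {"delta_pos": [0.001,0.002,-0.03],"delta_rot": [0,0,0.3],"fingers": 0.085},
  {"delta_pos": [0.001,0.002,-0.05],"delta_rot": [0,0,0.48],"fingers": 0.085},
  {"delta_pos": [0.001,0.002,-0.07],"delta_rot": [0,0,0.66],"fingers": 0.085},
  {"delta_pos": [0.001,0.002,-0.085],"delta_rot": [0,0,0.84],"fingers": 0.085},
  {"delta_pos": [0.001,0.002,-0.095],"delta_rot": [0,0,1.02],"fingers": 0.085},
  {"delta_pos": [0.001,0.002,-0.1],"delta_rot": [0,0,1.2],"fingers": 0.085},
  {"delta_pos": [0.001,0.002,-0.1],"delta_rot": [0,0,1.38],"fingers": 0.085},
  {"delta_pos": [0.001,0.002,-0.1],"delta_rot": [0,0,1.52],"fingers": 0.085},
  {"delta_pos": [0.001,0.002,-0.1],"delta_rot": [0,0,1.563],"fingers": 0.085},
])

```text
t: 2.75
position: [0.5128, -0.2059, 0.1392]
eef_rot: [-3.141, -0.0, 2.172]
wrist_force: [0.5, 0.2, -0.4]
gripper_width: 0.0845
```

```bash
python3 - <<'E'
from h import *
s=r.get_state();print(s["t"],s["position"],s["eef_rot"],s["wrist_force"],s["qpos"])
c=r.get_calibration("wrist");im=r.camera("wrist");cv2.imwrite("pics/w3.png",im)
np.savez("w3.npz",**c)
E
```

```text
2.75 [ 0.5128044  -0.20587008  0.13917837] [-3.14112545e+00 -5.06612752e-05  2.17203052e+00] [ 0.47758813  0.23151682 -0.37757826] [ 0.65928674  0.58576787 -0.53453132  1.86106074  0.40234675  0.80376195
  0.51494547]
```

View pics/w3.png

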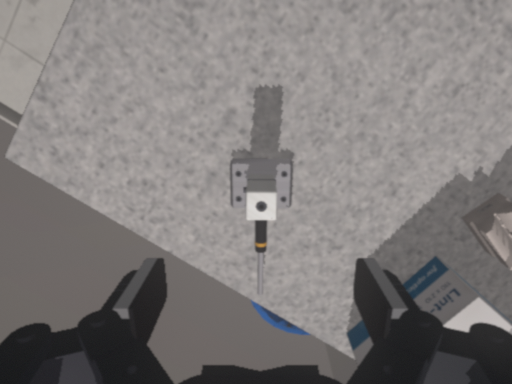

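```bash
python3 - <<'E'
from h import *
c=dict(np.load("w3.npz"))
print(ray(c,261.5,206,.056), ray(c,260.7,292,.018))
a=ray(c,261.5,206,.056)-ray(c,260.7,292,.018);print(np.arctan2(a[1],a[0])-np.pi/2)
E
```

```text
[ 0.51363879 -0.20307163  0.056     ] [ 0.56828101 -0.28351677  0.018     ]
0.596662487649978
```

Emit:
move_arm([
  {"delta_pos": [0.001,0.002,-0.02],"delta_rot": [0,0,0],"fingers": 0.06},
  {"delta_pos": [0.001,0.002,-0.05],"delta_rot": [0,0,0],"fingers": 0.06},
  {"delta_pos": [0.001,0.002,-0.08],"delta_rot": [0,0,0],"fingers": 0.06},
  {"delta_pos": [0.001,0.002,-0.098],"delta_rot": [0,0,0],"fingers": 0.06},
  {"delta_pos": [0.001,0.002,-0.102],"delta_rot": [0,0,0],"fingers": 0.06},
  {"delta_pos": [0.001,0.002,-0.102],"delta_rot": [0,0,0],"fingers": 0.05},
  {"delta_pos": [0.001,0.002,-0.102],"delta_rot": [0,0,0],"fingers": 0.035},
  {"delta_pos": [0.001,0.002,-0.102],"delta_rot": [0,0,0],"fingers": 0.015},
  {"delta_pos": [0.001,0.002,-0.102],"delta_rot": [0,0,0],"fingers": 0.01},
  {"delta_pos": [0.001,0.002,-0.102],"delta_rot": [0,0,0],"fingers": 0.01},
])

```text
t: 4.05
position: [0.5147, -0.2028, 0.0381]
eef_rot: [3.141, 0.001, 2.172]
wrist_force: [-3.3, -0.7, 9.3]
gripper_width: 0.0211
```

Emit:
move_arm([
  {"delta_pos": [0,0,0],"delta_rot": [0,0,0],"fingers": 0.01},
  {"delta_pos": [0,0,0],"delta_rot": [0,0,0],"fingers": 0.01},
  {"delta_pos": [0,0,0],"delta_rot": [0,0,0],"fingers": 0.01},
])

```text
t: 4.42
position: [0.5148, -0.2028, 0.0381]
eef_rot: [3.141, 0.001, 2.172]
wrist_force: [-3.6, 0.1, 9.6]
gripper_width: 0.021
```

```bash
python3 - <<'E'
from h import *
s=r.get_state();print(s["t"],s["position"],s["eef_rot"],s["wrist_force"],s["qpos"],s["gripper_width"])
c=r.get_calibration("wrist");im=r.camera("wrist");cv2.imwrite("pics/w4.png",im)
np.savez("w4.npz",**c)
E
```

```text
4.425 [ 0.51475917 -0.20279763  0.03814931] [3.14143903e+00 1.02485605e-03 2.17239668e+00] [-3.58943086  0.08473611  9.60234095] [ 0.58229739  0.73645702 -0.44016198  1.90623974  0.5217918   0.61291609
  0.40884316] 0.020952930014446886
```

View pics/w4.png

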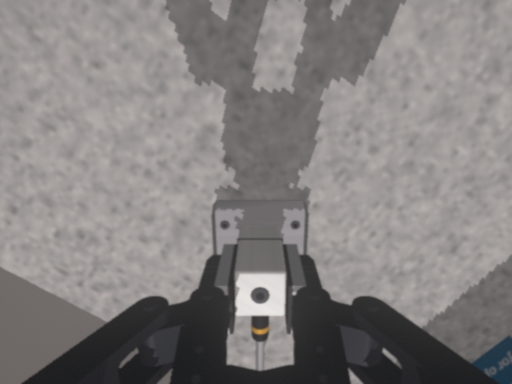

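Emit:
move_arm([
  {"delta_pos": [0,0,0.03],"delta_rot": [0,0,0],"fingers": 0.01},
  {"delta_pos": [0,0,0.07],"delta_rot": [0,0,0],"fingers": 0.01},
  {"delta_pos": [-0.005,0.03,0.115],"delta_rot": [0,0,-0.1],"fingers": 0.01},
  {"delta_pos": [-0.015,0.075,0.155],"delta_rot": [0,0,-0.25],"fingers": 0.01},
  {"delta_pos": [-0.025,0.12,0.185],"delta_rot": [0,0,-0.4],"fingers": 0.01},
  {"delta_pos": [-0.035,0.17,0.2],"delta_rot": [0,0,-0.55],"fingers": 0.01},
  {"delta_pos": [-0.045,0.22,0.2],"delta_rot": [0,0,-0.7],"fingers": 0.01},
  {"delta_pos": [-0.05,0.265,0.2],"delta_rot": [0,0,-0.8],"fingers": 0.01},
  {"delta_pos": [-0.055,0.3,0.2],"delta_rot": [0,0,-0.83],"fingers": 0.01},
  {"delta_pos": [-0.055,0.31,0.2],"delta_rot": [0,0,-0.83],"fingers": 0.01},
])

```text
t: 5.72
position: [0.459, 0.1096, 0.2377]
eef_rot: [3.141, -0.0, 1.346]
wrist_force: [0.9, -0.5, -1.9]
gripper_width: 0.0213
```

Emit:
move_arm([
  {"delta_pos": [0,0,0],"delta_rot": [0,0,0],"fingers": 0.01},
  {"delta_pos": [0,0,0],"delta_rot": [0,0,0],"fingers": 0.01},
])

```text
t: 5.98
position: [0.4597, 0.1063, 0.2372]
eef_rot: [-3.142, 0.0, 1.342]
wrist_force: [0.1, 0.2, -1.6]
gripper_width: 0.0211
```

```bash
python3 - <<'E'
from h import *
s=r.get_state();print(s["t"],s["position"],s["eef_rot"],s["wrist_force"],s["qpos"],s["gripper_width"])
c=r.get_calibration("wrist");im=r.camera("wrist");cv2.imwrite("pics/w5.png",im)
np.savez("w5.npz",**c)
cv2.imwrite("pics/w5z.png",cv2.resize(im,(800,600),interpolation=3))
# holder offset in grasp image w4
c4=dict(np.load("w4.npz"));print("block at w4",ray(c4,260,295,.056+.0))
E
```

```text
5.975 [0.45966007 0.10632526 0.23723989] [-3.14151024e+00  4.61671448e-04  1.34150584e+00] [ 0.08562784  0.18606329 -1.55910451] [ 0.06683383  0.31620066 -0.5161003   1.9720029   0.19722644  0.90224923
 -0.78030801] 0.021088467179664915
block at w4 [ 0.51549527 -0.20174229  0.056     ]
```

View pics/w5z.png

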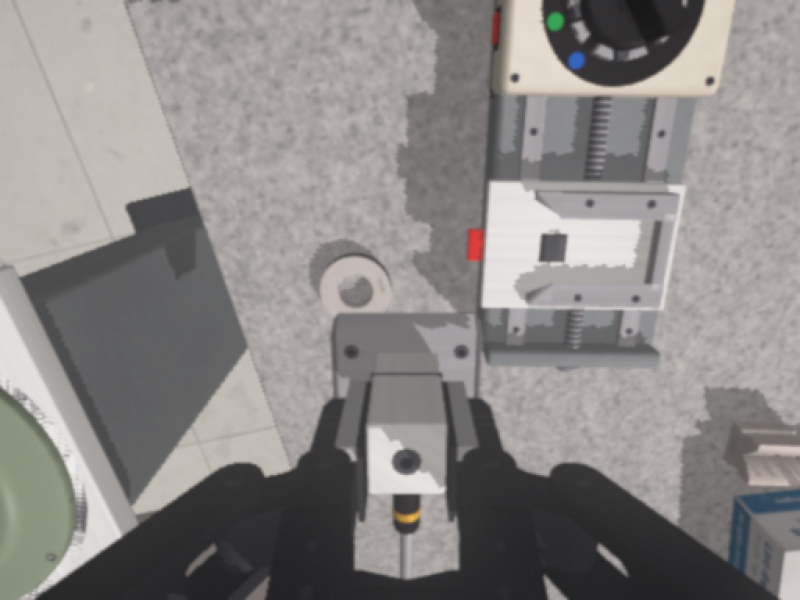

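```bash
python3 - <<'E'
import cv2
t=cv2.imread("pics/w5.png")
cv2.imwrite("pics/w5a.png",cv2.resize(t[105:205,295:445],None,fx=5.3333,fy=5.3333,interpolation=3))
E
```

```text
(no output)
```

View pics/w5a.png

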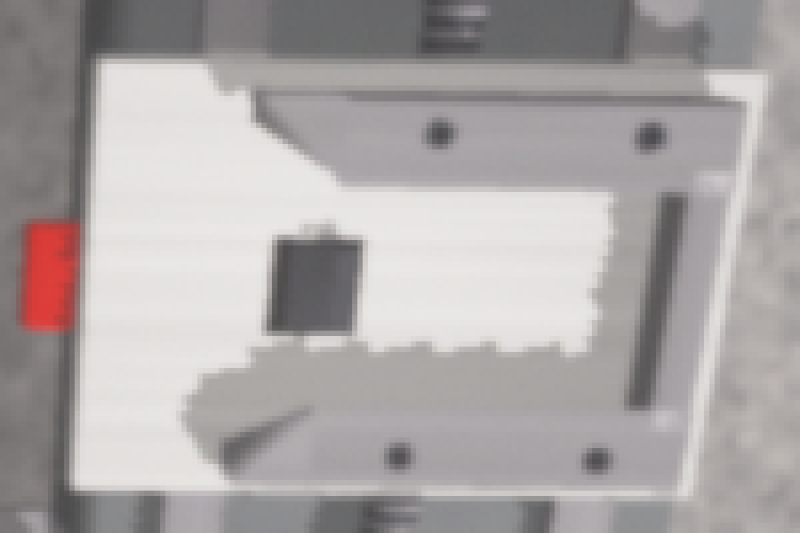

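```bash
cat > fitu.py <<'E'
from h import *
from scipy.optimize import least_squares
def fit(c,uv,P,x0,freeX=None):
    P=np.array(P,float)
    def W(q):
        Q=P.copy()
        if freeX is not None: Q[freeX,0]=q[3]
        C,S=np.cos(q[2]),np.sin(q[2]);return Q@np.array([[C,S,0],[-S,C,0],[0,0,1]])+[q[0],q[1],0]
    return least_squares(lambda q:(proj(c,W(q))-uv).ravel(),x0)
E
python3 - <<'E'
from fitu import *
c=dict(np.load("w5.npz"))
p=np.array([(97,60),(71,488),(768,73),(688,494),(277,240),(266,332)],float)
uv=np.array([295,105])+(p+.5)/5.3333-.5
P=[(0,.04,.058),(0,-.04,.058),(.12,.04,.058),(.12,-.04,.058),(.035,.0085,.058),(.035,-.0085,.058)]
for z in (.058,.056):
    s=fit(c,uv,[(a,b,z) for a,b,_ in P],[.51,.107,-.23,.125],[2,3]);print(s.x,np.degrees(s.x[2]),np.round(s.fun.reshape(-1,2),2))
# holder block & plate in tool frame
st_pos=np.array([.4595,.1065,.2372])
for zt in (.056,):pass
E
```

```text
[ 0.50981618  0.11087185 -0.24457234  0.11703573] -14.012962790201255 [[-0.32 -0.61]
 [-0.67  0.83]
 [-0.05 -1.12]
 [ 0.05  1.35]
 [ 0.32 -0.08]
 [ 0.66 -0.02]]
[ 0.51013119  0.1103876  -0.24467882  0.11767412] -14.019063780323046 [[-0.21 -0.36]
 [-0.55  0.56]
 [-0.09 -0.87]
 [ 0.1   1.09]
 [ 0.2  -0.06]
 [ 0.55 -0.1 ]]
```

```bash
python3 - <<'E'
from h import *
c=dict(np.load("w5.npz"))
tcp=np.array([.45966,.10633,.23724]);psi=1.3415
tx=np.array([np.cos(psi),np.sin(psi)]);ty=np.array([np.sin(psi),-np.cos(psi)])
def g(u,v,z):
    p=ray(c,(u+.5)/1.5625-.5,(v+.5)/1.5625-.5,z)[:2]-tcp[:2]; return np.round([p@tx*1e3,p@ty*1e3],2)
zu=tcp[2]-.038
for n,u,v,h in [("hole",406,462,.056),("c",367,493,.056),("c",445,493,.056),("c",371,425,.056) ,("c",442,425,.056),("plate+y -x",333,317,.0),("plate",479,315,.0),("needle",406,560,.018),("screw",351,352,.009),("screw",461,351,.009)]: print(n,g(u,v,zu+h))
c4=dict(np.load("w4.npz"))
T=np.linalg.inv(np.vstack([np.hstack([np.c_[np.r_[tx,0],np.r_[ty,0],[0,0,-1]],tcp[:,None]]),[0,0,0,1]]))@c["cam_to_world"];print(np.round(T,4))
E
python3 - <<'E'
import cv2
t=cv2.imread("pics/w5.png")
cv2.imwrite("pics/w5b.png",cv2.resize(t[195:375,200:320],None,fx=4,fy=3.3,interpolation=3) if 0 else cv2.resize(t[195:375,195:325],None,fx=3.3,fy=3.3,interpolation=3))
E
```

```text
hole [ 0.69 -0.33]
c [ -9.17 -10.88]
c [-9.17 10.2 ]
c [11.88 -9.34]
c [11.88  8.94]
plate+y -x [ 21.08 -26.26]
plate [21.82 25.48]
needle [-70.01  -0.41]
screw [ 11.54 -19.29]
screw [11.91 18.53]
[[-5.000e-04 -9.480e-01 -3.182e-01  8.360e-02]
 [ 1.000e+00 -3.000e-04 -6.000e-04 -2.000e-04]
 [ 4.000e-04 -3.182e-01  9.480e-01 -1.340e-01]
 [ 0.000e+00  0.000e+00  0.000e+00  1.000e+00]]
```

View pics/w5b.png

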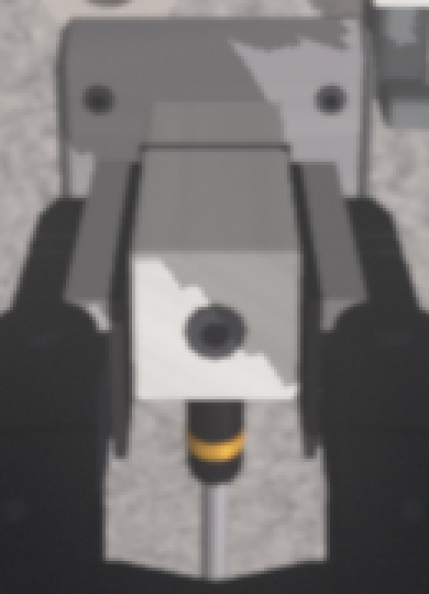

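Emit:
move_arm([
  {"delta_pos": [0.02,0.002,-0.01],"delta_rot": [0,0,-0.005],"fingers": 0.01},
  {"delta_pos": [0.048,0.005,-0.03],"delta_rot": [0,0,-0.013],"fingers": 0.01},
  {"delta_pos": [0.048,0.005,-0.07],"delta_rot": [0,0,-0.013],"fingers": 0.01},
  {"delta_pos": [0.048,0.005,-0.105],"delta_rot": [0,0,-0.013],"fingers": 0.01},
  {"delta_pos": [0.048,0.005,-0.125],"delta_rot": [0,0,-0.013],"fingers": 0.01},
  {"delta_pos": [0.048,0.005,-0.13],"delta_rot": [0,0,-0.013],"fingers": 0.01},
  {"delta_pos": [0.048,0.005,-0.13],"delta_rot": [0,0,-0.013],"fingers": 0.01},
  {"delta_pos": [0.048,0.005,-0.13],"delta_rot": [0,0,-0.013],"fingers": 0.01},
])

```text
t: 7.02
position: [0.5081, 0.1124, 0.1082]
eef_rot: [3.14, -0.001, 1.329]
wrist_force: [0.5, -0.1, -2.1]
gripper_width: 0.021
```

```bash
python3 - <<'E'
from h import *
s=r.get_state();print(s["t"],s["position"],s["eef_rot"],s["wrist_force"],s["qpos"],s["gripper_width"])
c=r.get_calibration("wrist");im=r.camera("wrist");cv2.imwrite("pics/w6.png",im)
np.savez("w6.npz",**c)
cv2.imwrite("pics/w6z.png",cv2.resize(im[90:270,170:390],None,fx=3.3,fy=3.3,interpolation=3))
E
```

```text
7.025 [0.50805023 0.1124267  0.10818048] [ 3.14039335e+00 -5.42125066e-04  1.32934695e+00] [ 0.47826611 -0.14321067 -2.06332556] [-0.02016064  0.57341869 -0.41925474  1.96803513  0.36312286  0.67187415
 -0.90861492] 0.021013362341219307
```

View pics/w6z.png

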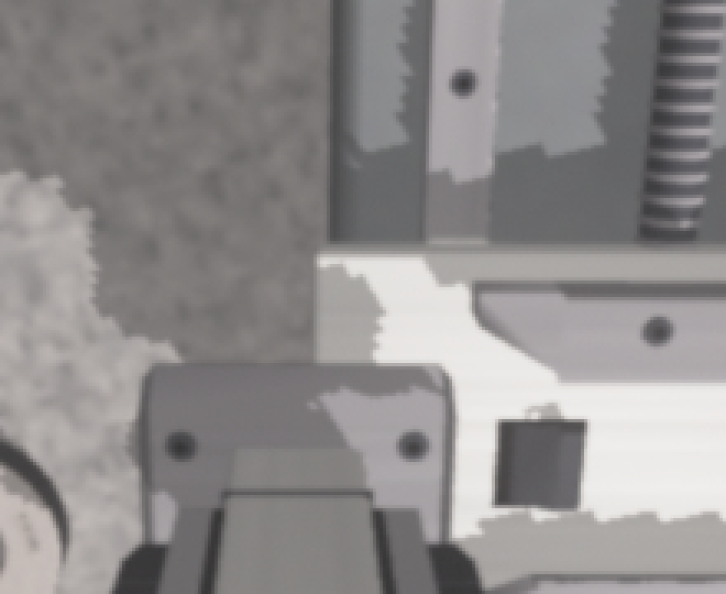

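```bash
python3 - <<'E'
from h import *
c=dict(np.load("w6.npz"))
tcp=np.array([.50775,.1118,.1080]);psi=1.3285
th=-.243
ux=np.array([np.cos(th),np.sin(th)]);uy=np.array([-np.sin(th),np.cos(th)])
def g(n,u,v,z):
    p=ray(c,170+(u+.5)/3.3-.5,90+(v+.5)/3.3-.5,z)[:2]-tcp[:2]; print(n,np.round([p@ux*1e3,p@uy*1e3],2))
g("corner",317,248,.058);g("catch f+",498,420,.058);g("catch f-",495,507,.058);g("catch b+",586,421,.062);g("catch b-",582,508,.062)
g("rail corner",560,380,.068);g("screw",657,331,.068);g("cheek start",475,290,.068)
zu=.07
g("plate c",146,369,zu);g("plate c",450,369,zu);g("screw",180,446,zu+.009);g("screw",413,446,zu+.009)
g("block edge",222,492,zu+.025);g("block edge",371,492,zu+.025)
g("edge up",330,150,.05)
E
```

```text
corner [ 3.21 40.38]
catch f+ [36.45  8.28]
catch f- [36.94 -9.33]
catch b+ [51.38  9.75]
catch b- [52.12 -7.49]
rail corner [44.59 19.77]
screw [60.2  28.55]
cheek start [29.26 35.66]
plate c [-25.59  22.42]
plate c [25.45 22.46]
screw [-19.3   12.32]
screw [18.67 12.35]
block edge [-11.43  11.91]
block edge [10.8  11.92]
edge up [ 5.53 56.09]
```

Emit:
move_arm([
  {"delta_pos": [0,0,-0.005],"delta_rot": [0,0,0],"fingers": 0.01},
  {"delta_pos": [0,0,-0.009],"delta_rot": [0,0,0],"fingers": 0.01},
  {"delta_pos": [0,0,-0.0105],"delta_rot": [0,0,0],"fingers": 0.01},
  {"delta_pos": [0,0,-0.0105],"delta_rot": [0,0,0],"fingers": 0.01},
])

```text
t: 7.58
position: [0.5075, 0.1126, 0.0967]
eef_rot: [-3.141, 0.0, 1.33]
wrist_force: [-0.4, -0.8, -2.2]
gripper_width: 0.0207
```

Emit:
move_arm([
  {"delta_pos": [0,0,-0.0006],"delta_rot": [0,0,0],"fingers": 0.01},
  {"delta_pos": [0,0,-0.001],"delta_rot": [0,0,0],"fingers": 0.01},
  {"delta_pos": [0,0,-0.001],"delta_rot": [0,0,0],"fingers": 0.01},
])

```text
t: 7.95
position: [0.5076, 0.1126, 0.0962]
eef_rot: [3.141, -0.0, 1.33]
wrist_force: [-2.6, 0.0, 5.7]
gripper_width: 0.021
```

Emit:
move_arm([
  {"delta_pos": [0.0,0.0,0.0005],"delta_rot": [0,0,0],"fingers": 0.01},
  {"delta_pos": [0.0049,-0.0012,0.0005],"delta_rot": [0,0,0],"fingers": 0.01},
  {"delta_pos": [0.0097,-0.0024,0.0005],"delta_rot": [0,0,0],"fingers": 0.01},
  {"delta_pos": [0.0146,-0.0036,0.0005],"delta_rot": [0,0,0],"fingers": 0.01},
  {"delta_pos": [0.0175,-0.0043,0.0005],"delta_rot": [0,0,0],"fingers": 0.01},
  {"delta_pos": [0.0175,-0.0043,0.0005],"delta_rot": [0,0,0],"fingers": 0.01},
])

```text
t: 8.7
position: [0.5246, 0.1083, 0.0962]
eef_rot: [-3.14, 0.0, 1.33]
wrist_force: [-4.5, 1.0, 2.6]
gripper_width: 0.0209
```

```bash
python3 - <<'E'
from h import *
s=r.get_state();print(s["t"],s["position"],s["eef_rot"],s["wrist_force"],s["gripper_width"])
c=r.get_calibration("wrist");im=r.camera("wrist");cv2.imwrite("pics/w7.png",im)
np.savez("w7.npz",**c)
cv2.imwrite("pics/w7z.png",cv2.resize(im[120:270,170:390],None,fx=3.5,fy=3.5,interpolation=3))
E
```

```text
8.7 [0.52463708 0.10830063 0.09623452] [-3.14039362e+00  3.87904115e-04  1.32977783e+00] [-4.54571482  0.99833188  2.63128561] 0.020907145025368005
```

View pics/w7z.png

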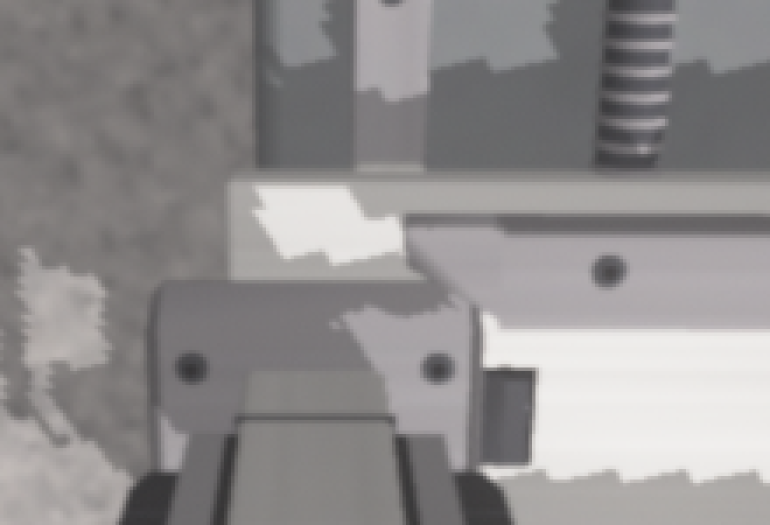

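Emit:
move_arm([
  {"delta_pos": [0.0029,-0.0007,0],"delta_rot": [0,0,0],"fingers": 0.01},
  {"delta_pos": [0.0058,-0.0014,0],"delta_rot": [0,0,0],"fingers": 0.01},
  {"delta_pos": [0.0087,-0.0022,0],"delta_rot": [0,0,0],"fingers": 0.01},
  {"delta_pos": [0.0116,-0.0029,0],"delta_rot": [0,0,0],"fingers": 0.01},
])

```text
t: 9.25
position: [0.5363, 0.1051, 0.0962]
eef_rot: [-3.141, 0.001, 1.33]
wrist_force: [-7.8, -0.6, 4.8]
gripper_width: 0.0207
```

Emit:
move_arm([
  {"delta_pos": [0.0039,-0.001,0],"delta_rot": [0,0,0],"fingers": 0.01},
  {"delta_pos": [0.0078,-0.0019,0],"delta_rot": [0,0,0],"fingers": 0.01},
  {"delta_pos": [0.0116,-0.0029,0],"delta_rot": [0,0,0],"fingers": 0.01},
  {"delta_pos": [0.0155,-0.0039,0],"delta_rot": [0,0,0],"fingers": 0.01},
])

```text
t: 9.75
position: [0.5517, 0.1012, 0.0963]
eef_rot: [-3.14, 0.001, 1.33]
wrist_force: [-6.1, -1.0, 6.0]
gripper_width: 0.0209
```

Emit:
move_arm([
  {"delta_pos": [0.0049,-0.0012,0],"delta_rot": [0,0,0],"fingers": 0.01},
  {"delta_pos": [0.0097,-0.0024,0],"delta_rot": [0,0,0],"fingers": 0.01},
  {"delta_pos": [0.0146,-0.0036,0],"delta_rot": [0,0,0],"fingers": 0.01},
  {"delta_pos": [0.0194,-0.0048,0],"delta_rot": [0,0,0],"fingers": 0.01},
  {"delta_pos": [0.0243,-0.006,0],"delta_rot": [0,0,0],"fingers": 0.01},
  {"delta_pos": [0.0272,-0.0068,0],"delta_rot": [0,0,0],"fingers": 0.01},
  {"delta_pos": [0.0272,-0.0068,0],"delta_rot": [0,0,0],"fingers": 0.01},
])

```text
t: 10.62
position: [0.5792, 0.0943, 0.0963]
eef_rot: [-3.141, 0.001, 1.329]
wrist_force: [-5.1, -0.8, 3.3]
gripper_width: 0.0206
```

```bash
python3 - <<'E'
from h import *
s=r.get_state();print(s["t"],s["position"],s["eef_rot"],s["wrist_force"],s["gripper_width"])
c=r.get_calibration("wrist");im=r.camera("wrist");cv2.imwrite("pics/w8.png",im)
np.savez("w8.npz",**c)
cv2.imwrite("pics/w8z.png",cv2.resize(im[120:290,150:370],None,fx=3.5,fy=3.5,interpolation=3))
E
```

```text
10.625 [0.57923029 0.09431438 0.09626824] [-3.14085544e+00  5.63590554e-04  1.32941527e+00] [-5.09094573 -0.79551604  3.25949877] 0.02058792602103925
```

View pics/w8z.png

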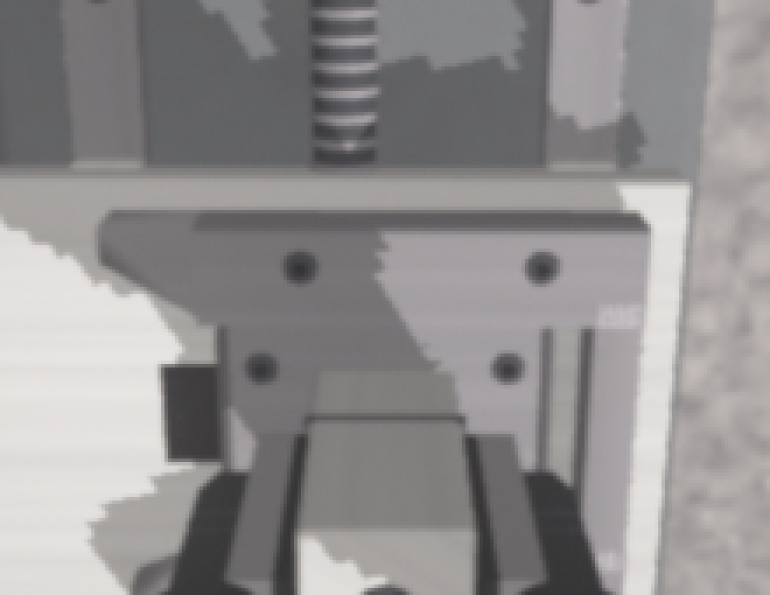

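Emit:
move_arm([
  {"delta_pos": [0.0019,-0.0005,0],"delta_rot": [0,0,0],"fingers": 0.01},
  {"delta_pos": [0.0034,-0.0008,0],"delta_rot": [0,0,0],"fingers": 0.01},
  {"delta_pos": [0.0039,-0.001,0],"delta_rot": [0,0,0],"fingers": 0.01},
])

```text
t: 11.05
position: [0.5826, 0.0935, 0.0963]
eef_rot: [-3.14, 0.001, 1.33]
wrist_force: [-8.3, -0.2, 8.5]
gripper_width: 0.021
```

Emit:
move_arm([
  {"delta_pos": [0.0007,-0.0002,0],"delta_rot": [0,0,0],"fingers": 0.01},
  {"delta_pos": [0.001,-0.0002,0],"delta_rot": [0,0,0],"fingers": 0.01},
])

```text
t: 11.3
position: [0.5838, 0.0932, 0.0962]
eef_rot: [-3.141, 0.001, 1.33]
wrist_force: [-8.0, -1.0, 6.2]
gripper_width: 0.021
```

Emit:
move_arm([
  {"delta_pos": [0.0007,-0.0002,0],"delta_rot": [0,0,0],"fingers": 0.01},
  {"delta_pos": [0.001,-0.0002,0],"delta_rot": [0,0,0],"fingers": 0.01},
])

```text
t: 11.55
position: [0.5844, 0.093, 0.0962]
eef_rot: [-3.14, 0.001, 1.33]
wrist_force: [-11.2, -1.1, 8.7]
gripper_width: 0.0204
```

```bash
python3 - <<'E'
from h import *
s=r.get_state();print(s["t"],s["position"],s["eef_rot"],s["wrist_force"],s["gripper_width"])
c=r.get_calibration("wrist");im=r.camera("wrist");cv2.imwrite("pics/w9.png",im)
cv2.imwrite("pics/w9z.png",cv2.resize(im[120:290,150:370],None,fx=3.5,fy=3.5,interpolation=3))
E
```

```text
11.55 [0.5844408  0.09300136 0.09622304] [-3.13989764e+00  1.06671800e-03  1.32965320e+00] [-11.15461416  -1.121808     8.70461087] 0.020439563450221822
```

View pics/w9z.png

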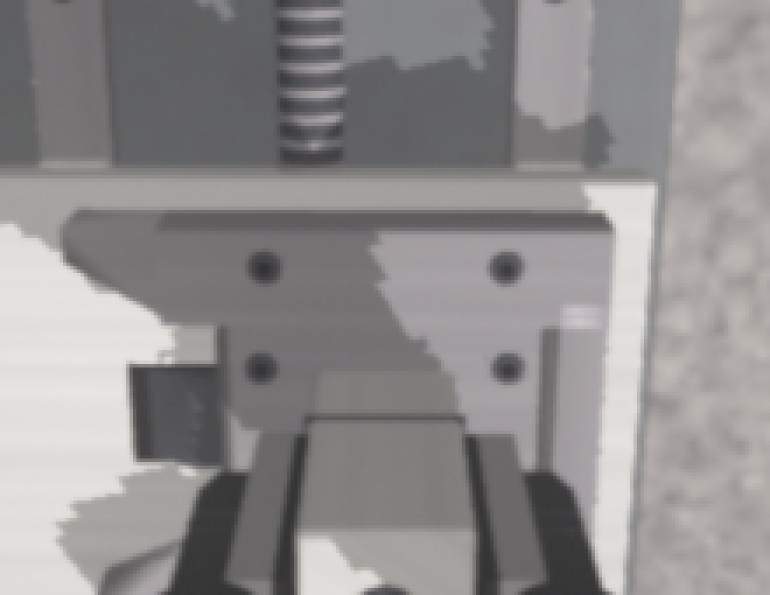

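Emit:
move_arm([
  {"delta_pos": [0.0008,-0.0002,0],"delta_rot": [0,0,0],"fingers": 0.01},
  {"delta_pos": [0.0012,-0.0003,0],"delta_rot": [0,0,0],"fingers": 0.01},
])

```text
t: 11.85
position: [0.5846, 0.0931, 0.0963]
eef_rot: [-3.138, 0.002, 1.33]
wrist_force: [-19.3, 0.1, 16.5]
gripper_width: 0.0209
```

Emit:
move_arm([
  {"delta_pos": [-0.0012,0.0003,0],"delta_rot": [0,0,0],"fingers": 0.01},
  {"delta_pos": [-0.0024,0.0006,0],"delta_rot": [0,0,0],"fingers": 0.01},
  {"delta_pos": [-0.0034,0.0008,0],"delta_rot": [0,0,0],"fingers": 0.01},
  {"delta_pos": [-0.0034,0.0008,0],"delta_rot": [0,0,0],"fingers": 0.01},
])

```text
t: 12.35
position: [0.5834, 0.0934, 0.0962]
eef_rot: [3.141, 0.0, 1.329]
wrist_force: [2.4, -4.0, -3.4]
gripper_width: 0.0207
```

Emit:
move_arm([
  {"delta_pos": [-0.001,0.0002,0],"delta_rot": [0,0,0],"fingers": 0.01},
  {"delta_pos": [-0.001,0.0002,0],"delta_rot": [0,0,0],"fingers": 0.01},
])

```text
t: 12.6
position: [0.583, 0.0934, 0.0964]
eef_rot: [3.14, -0.0, 1.329]
wrist_force: [6.4, -4.9, -4.9]
gripper_width: 0.0212
```

Emit:
move_arm([
  {"delta_pos": [-0.001,0.0002,0],"delta_rot": [0,0,0],"fingers": 0.01},
  {"delta_pos": [-0.0015,0.0004,0],"delta_rot": [0,0,0],"fingers": 0.01},
])

```text
t: 12.85
position: [0.5826, 0.0936, 0.0966]
eef_rot: [3.138, -0.001, 1.329]
wrist_force: [13.9, -7.1, -8.9]
gripper_width: 0.0209
```

```bash
python3 - <<'E'
from h import *
s=r.get_state();print(s["t"],s["position"],s["eef_rot"],s["wrist_force"],s["gripper_width"])
c=r.get_calibration("wrist");im=r.camera("wrist");cv2.imwrite("pics/w10.png",im)
cv2.imwrite("pics/w10z.png",cv2.resize(im[120:290,150:370],None,fx=3.5,fy=3.5,interpolation=3))
E
```

```text
12.85 [0.58260802 0.09355727 0.09662113] [ 3.13774046e+00 -9.19384180e-04  1.32896563e+00] [13.90015084 -7.10572164 -8.89570654] 0.020915655486625932
```

View pics/w10z.png

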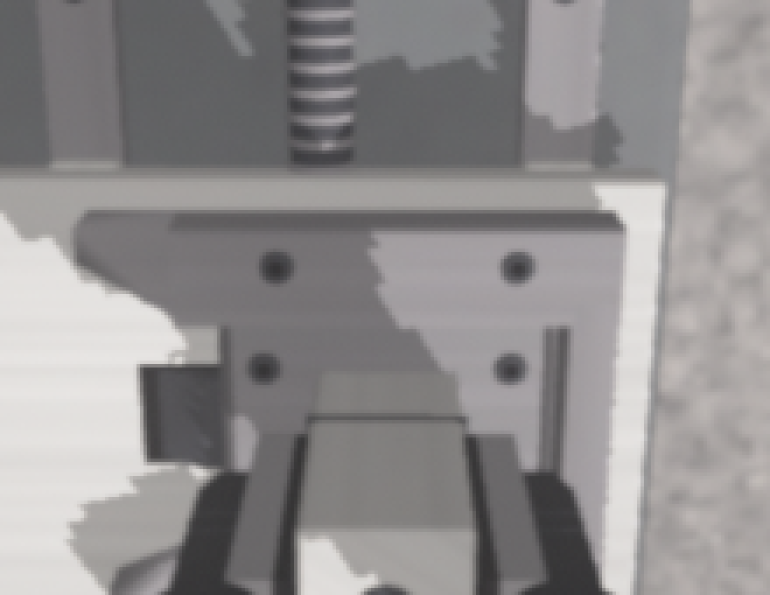

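Emit:
move_arm([
  {"delta_pos": [0.002,-0.0005,0],"delta_rot": [0,0,0],"fingers": 0.01},
  {"delta_pos": [0.004,-0.001,0],"delta_rot": [0,0,0],"fingers": 0.01},
  {"delta_pos": [0.005,-0.0012,0],"delta_rot": [0,0,0],"fingers": 0.01},
  {"delta_pos": [0.005,-0.0012,0],"delta_rot": [0,0,0],"fingers": 0.01},
])

```text
t: 13.4
position: [0.584, 0.0932, 0.0962]
eef_rot: [-3.139, 0.001, 1.33]
wrist_force: [-10.3, -3.5, 9.1]
gripper_width: 0.0206
```

Emit:
move_arm([
  {"delta_pos": [-0.0005,0.0001,0],"delta_rot": [0,0,0],"fingers": 0.03},
  {"delta_pos": [-0.001,0.0002,0],"delta_rot": [0,0,0],"fingers": 0.05},
  {"delta_pos": [-0.001,0.0002,0],"delta_rot": [0,0,0],"fingers": 0.05},
  {"delta_pos": [-0.001,0.0002,0],"delta_rot": [0,0,0],"fingers": 0.05},
  {"delta_pos": [-0.001,0.0002,0.01],"delta_rot": [0,0,0],"fingers": 0.05},
  {"delta_pos": [-0.001,0.0002,0.04],"delta_rot": [0,0,0],"fingers": 0.05},
  {"delta_pos": [-0.001,0.0002,0.08],"delta_rot": [0,0,0],"fingers": 0.05},
  {"delta_pos": [-0.001,0.0002,0.1],"delta_rot": [0,0,0],"fingers": 0.05},
])

```text
t: 14.4
position: [0.5851, 0.0936, 0.1991]
eef_rot: [3.139, -0.001, 1.33]
wrist_force: [0.4, -0.7, -0.2]
gripper_width: 0.0498
```

```bash
python3 - <<'E'
from h import *
s=r.get_state();print(s["t"],s["position"],s["eef_rot"],s["wrist_force"],s["gripper_width"],s["qpos"])
c=r.get_calibration("wrist");im=r.camera("wrist");cv2.imwrite("pics/w11.png",im);np.savez("w11.npz",**c)
cv2.imwrite("pics/w11z.png",cv2.resize(im,(800,600),interpolation=3))
E
```

```text
14.4 [0.58513282 0.09357037 0.19905176] [ 3.13925889e+00 -1.14745244e-03  1.32976680e+00] [ 0.38156622 -0.72586916 -0.20383832] 0.04984291419907134 [ 0.06315257  0.54687812 -0.46106686  1.7138707   0.28962016  0.94619406
 -0.75109194]
```

View pics/w11z.png

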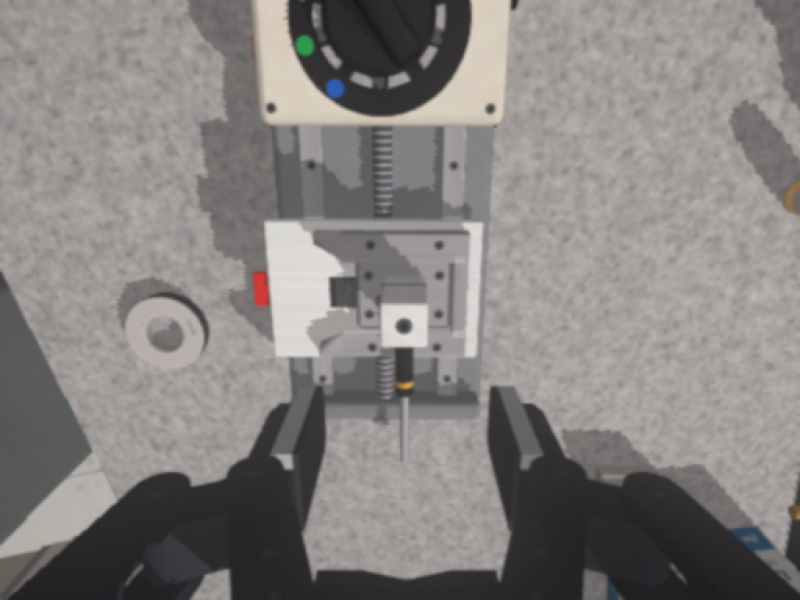

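Emit:
move_arm([
  {"delta_pos": [0.0,0.005,0.03],"delta_rot": [0,0,0.08],"fingers": 0.05},
  {"delta_pos": [0.005,0.03,0.045],"delta_rot": [0,0,0.2],"fingers": 0.05},
  {"delta_pos": [0.01,0.065,0.05],"delta_rot": [0,0,0.35],"fingers": 0.05},
  {"delta_pos": [0.015,0.1,0.05],"delta_rot": [0,0,0.48],"fingers": 0.05},
  {"delta_pos": [0.019,0.125,0.05],"delta_rot": [0,0,0.57],"fingers": 0.05},
  {"delta_pos": [0.019,0.13,0.05],"delta_rot": [0,0,0.59],"fingers": 0.05},
  {"delta_pos": [0.019,0.13,0.05],"delta_rot": [0,0,0.59],"fingers": 0.05},
  {"delta_pos": [0.019,0.13,0.05],"delta_rot": [0,0,0.59],"fingers": 0.05},
])

```text
t: 15.45
position: [0.6037, 0.2221, 0.2464]
eef_rot: [-3.142, 0.001, 1.917]
wrist_force: [0.1, 0.0, -0.9]
gripper_width: 0.0498
```

```bash
python3 - <<'E'
from h import *
s=r.get_state();print(s["t"],s["position"],s["eef_rot"],s["wrist_force"],s["gripper_width"],s["qpos"])
c=r.get_calibration("wrist");im=r.camera("wrist");cv2.imwrite("pics/w12.png",im);np.savez("w12.npz",**c)
cv2.imwrite("pics/w12z.png",cv2.resize(im[80:330,130:390],None,fx=2.4,fy=2.4,interpolation=3))
E
```

```text
15.45 [0.60368824 0.22211625 0.24642877] [-3.14156085e+00  6.74435685e-04  1.91746326e+00] [ 0.10432682  0.02429974 -0.87939301] 0.04979436571257673 [-0.05431945  0.60542947 -0.61235421  1.51773575  0.36971779  1.13605039
 -0.39328278]
```

View pics/w12z.png

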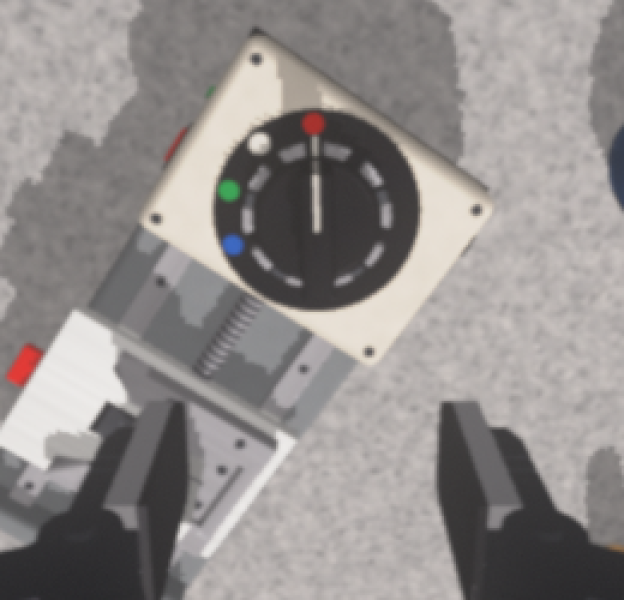

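```bash
python3 - <<'E'
from h import *
im=cv2.imread("pics/w12.png")[115:215,210:315].astype(float)
o=np.clip(255*(im/120)**.6,0,255).astype('uint8')
cv2.imwrite("pics/w12e.png",cv2.resize(o,None,fx=6,fy=6,interpolation=3)[:600])
E
```

```text
(no output)
```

View pics/w12e.png

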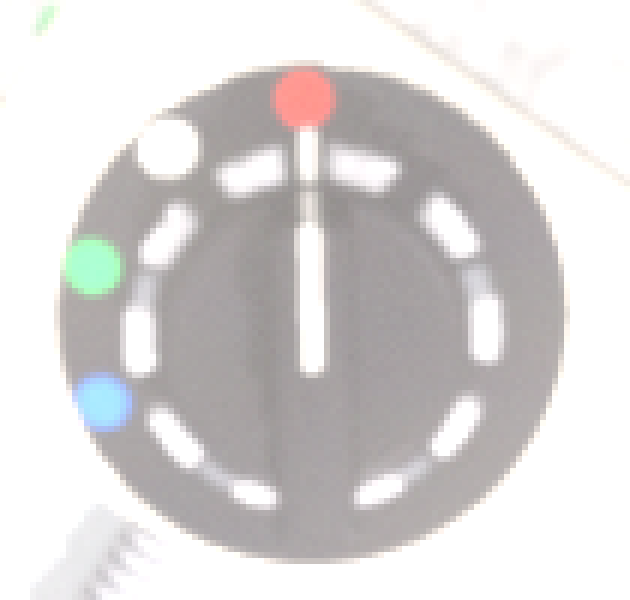

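```bash
python3 - <<'E'
from h import *
c=dict(np.load("w12.npz"))
tcp=np.array([.6037,.2221]);psi=1.917
tx=np.array([np.cos(psi),np.sin(psi)]);ty=np.array([np.sin(psi),-np.cos(psi)])
def g(n,u,v,z):
    q=ray(c,210+(u+.5)/6-.5,115+(v+.5)/6-.5,z)[:2];p=q-tcp; print(n,q.round(4),np.round([p@tx*1e3,p@ty*1e3],2));return q
for z in(.062,.066):
    g("disc c",312.5,312,z);g("l",58,315,z);g("r",567,315,z);g("top",312,65,z);g("bot",312,560,z)
a=g("line",313,375,.101);b=g("line",310,222,.101);print(np.arctan2(*(b-a)[::-1]))
g("wing",272,400,.101);g("wing",352,400,.101);g("wing back",312,480,.101)
g("red",304,98,.066);g("green",92,266,.066)
E
```

```text
disc c [0.6042 0.2283] [5.67 2.54]
l [0.5649 0.2136] [  5.16 -39.43]
r [0.6438 0.2421] [ 5.16 44.52]
top [0.5904 0.266 ] [45.8   2.39]
bot [0.619  0.1872] [-38.06   2.54]
disc c [0.6038 0.2292] [6.65 2.52]
l [0.565  0.2147] [  6.14 -38.93]
r [0.643  0.2428] [ 6.15 43.97]
top [0.5902 0.2664] [46.28  2.37]
bot [0.6185 0.1886] [-36.53   2.51]
line [0.604  0.2283] [5.76 2.41]
line [0.5959 0.2494] [28.37  1.94]
1.937803561487119
wing [0.5997 0.2227] [ 1.96 -3.6 ]
wing [0.6107 0.2267] [1.96 8.14]
wing back [0.6094 0.2131] [-10.43   2.29]
red [0.5908 0.2612] [41.16  1.12]
green [0.5677 0.2243] [ 14.27 -33.12]
```

Emit:
move_arm([
  {"delta_pos": [0.001,0.005,-0.02],"delta_rot": [0,0,0.026],"fingers": 0.05},
  {"delta_pos": [0.001,0.005,-0.06],"delta_rot": [0,0,0.026],"fingers": 0.05},
  {"delta_pos": [0.001,0.005,-0.1],"delta_rot": [0,0,0.026],"fingers": 0.05},
  {"delta_pos": [0.001,0.005,-0.1],"delta_rot": [0,0,0.026],"fingers": 0.05},
  {"delta_pos": [0.001,0.005,-0.1],"delta_rot": [0,0,0.026],"fingers": 0.05},
])

```text
t: 16.12
position: [0.6049, 0.2287, 0.1473]
eef_rot: [3.141, -0.0, 1.946]
wrist_force: [0.4, 1.0, 0.6]
gripper_width: 0.0497
```

```bash
python3 - <<'E'
from h import *
s=r.get_state();print(s["t"],s["position"],s["eef_rot"],s["wrist_force"],s["gripper_width"],s["qpos"])
c=r.get_calibration("wrist");im=r.camera("wrist");cv2.imwrite("pics/w13.png",im);np.savez("w13.npz",**c)
im=im[100:384,130:390].astype(float)
o=np.clip(255*(im/160)**.6,0,255).astype('uint8')
cv2.imwrite("pics/w13z.png",cv2.resize(o,None,fx=2.1,fy=2.1,interpolation=3))
E
```

```text
16.125 [0.60489796 0.22865092 0.14728707] [ 3.14072955e+00 -2.96129077e-04  1.94592454e+00] [0.4465211  1.02714082 0.63110775] 0.04970377330607458 [-0.08509341  0.71519473 -0.57650457  1.59739485  0.45006867  0.9637974
 -0.43484538]
```

View pics/w13z.png

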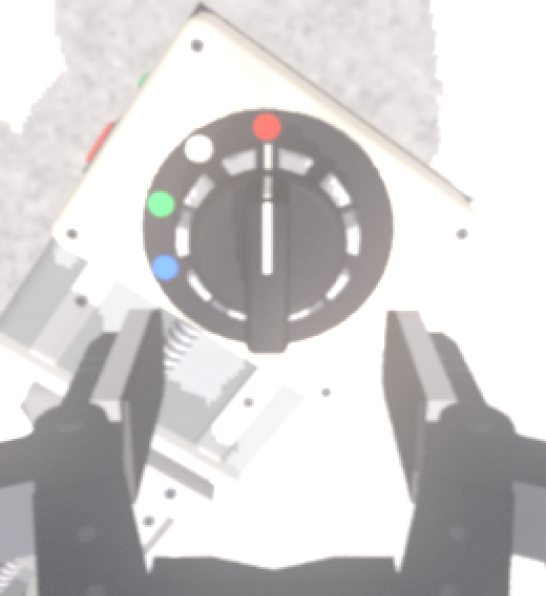

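```bash
python3 - <<'E'
from h import *
c=dict(np.load("w13.npz"))
tcp=np.array([.6047,.2278]);psi=1.9445
tx=np.array([np.cos(psi),np.sin(psi)]);ty=np.array([np.sin(psi),-np.cos(psi)])
def g(n,u,v,z):
    q=ray(c,130+(u+.5)/2.1-.5,100+(v+.5)/2.1-.5,z)[:2];p=q-tcp; print(n,q.round(4),np.round([p@tx*1e3,p@ty*1e3],2));return q
g("line",267,190,.101);g("line",267,272,.101);g("back",267,352,.101)
g("wl",246,345,.101);g("wr",287,345,.101)
g("red",267,127,.064);z=.063;g("l",142,230,z);g("r",394,230,z);g("t",267,108,z);g("b",267,346,z)
E
```

```text
line [0.5948 0.2521] [26.29 -0.37]
line [0.6037 0.2293] [ 1.82 -0.42]
back [0.6131 0.2052] [-24.08  -0.46]
wl [0.6064 0.2051] [-21.73  -6.65]
wr [0.6177 0.2096] [-21.73   5.44]
red [0.5911 0.2607] [35.56 -0.63]
l [0.5648 0.2121] [ -0.08 -42.84]
r [0.6439 0.2432] [-2.000e-02  4.211e+01]
t [0.589  0.2662] [41.5  -0.63]
b [0.6202 0.1861] [-44.44  -0.79]
```

Emit:
move_arm([
  {"delta_pos": [-0.0005,0,-0.02],"delta_rot": [0,0,0],"fingers": 0.05},
  {"delta_pos": [-0.0005,0,-0.04],"delta_rot": [0,0,0],"fingers": 0.05},
  {"delta_pos": [-0.0005,0,-0.052],"delta_rot": [0,0,0],"fingers": 0.045},
  {"delta_pos": [-0.0005,0,-0.055],"delta_rot": [0,0,0],"fingers": 0.035},
  {"delta_pos": [-0.0005,0,-0.055],"delta_rot": [0,0,0],"fingers": 0.025},
  {"delta_pos": [-0.0005,0,-0.055],"delta_rot": [0,0,0],"fingers": 0.02},
  {"delta_pos": [-0.0005,0,-0.055],"delta_rot": [0,0,0],"fingers": 0.02},
])

```text
t: 17.05
position: [0.6042, 0.2284, 0.0917]
eef_rot: [3.141, 0.0, 1.946]
wrist_force: [-0.3, -0.0, -0.5]
gripper_width: 0.0202
```

Emit:
move_arm([
  {"delta_pos": [0,0,0],"delta_rot": [0,0,0],"fingers": 0.008},
  {"delta_pos": [0,0,0],"delta_rot": [0,0,0],"fingers": 0.004},
  {"delta_pos": [0,0,0],"delta_rot": [0,0,0],"fingers": 0.004},
  {"delta_pos": [0,0,0],"delta_rot": [0,0,0],"fingers": 0.004},
])

```text
t: 17.55
position: [0.6038, 0.2283, 0.0918]
eef_rot: [-3.141, 0.0, 1.946]
wrist_force: [-4.2, -2.7, 7.6]
gripper_width: 0.0115
```

Emit:
move_arm([
  {"delta_pos": [0,0,0.003],"delta_rot": [0,0,0],"fingers": 0.004},
  {"delta_pos": [0,0,0.006],"delta_rot": [0,0,0],"fingers": 0.004},
  {"delta_pos": [0,0,0.009],"delta_rot": [0,0,0],"fingers": 0.004},
  {"delta_pos": [0,0,0.0095],"delta_rot": [0,0,0],"fingers": 0.004},
  {"delta_pos": [0,0,0.0095],"delta_rot": [0,0,0],"fingers": 0.004},
])

```text
t: 18.18
position: [0.6038, 0.2281, 0.1006]
eef_rot: [-3.141, 0.0, 1.946]
wrist_force: [-2.8, -0.6, -8.5]
gripper_width: 0.0113
```

```bash
python3 - <<'E'
from h import *
s=r.get_state();print(s["t"],s["position"],s["eef_rot"],s["wrist_force"],s["ft_torque"],s["gripper_width"],s["qpos"])
c=r.get_calibration("wrist");im=r.camera("wrist");cv2.imwrite("pics/w14.png",im);np.savez("w14.npz",**c)
im=im[100:384,130:390].astype(float)
o=np.clip(255*(im/160)**.6,0,255).astype('uint8')
cv2.imwrite("pics/w14z.png",cv2.resize(o,None,fx=2.1,fy=2.1,interpolation=3))
E
```

```text
18.175 [0.60376089 0.22813126 0.10059261] [-3.14086080e+00  1.23742034e-04  1.94574085e+00] [-2.81791805 -0.64538003 -8.4859407 ] [-0.26631354  0.820173   -0.08311822] 0.01132349898855369 [-0.1015448   0.7705257  -0.54953825  1.6264645   0.48889148  0.88612777
 -0.46548574]
```

View pics/w14z.png

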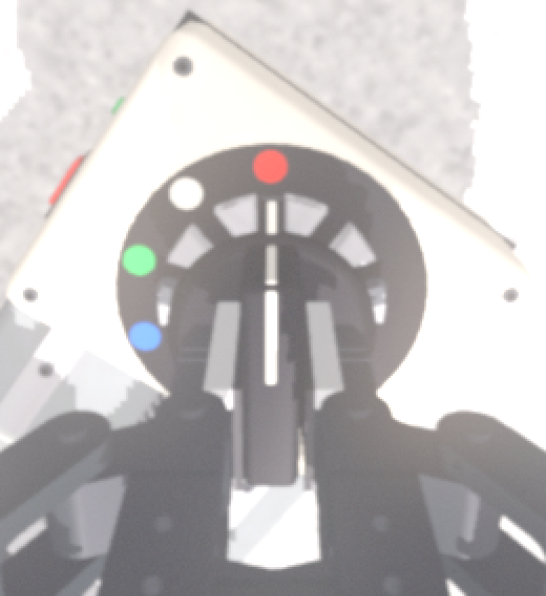

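Emit:
move_arm([
  {"delta_pos": [0,0,0],"delta_rot": [0,0,0.08],"fingers": 0.004},
  {"delta_pos": [0,0,0],"delta_rot": [0,0,0.22],"fingers": 0.004},
  {"delta_pos": [0,0,0],"delta_rot": [0,0,0.37],"fingers": 0.004},
  {"delta_pos": [0,0,0],"delta_rot": [0,0,0.52],"fingers": 0.004},
  {"delta_pos": [0,0,0],"delta_rot": [0,0,0.67],"fingers": 0.004},
  {"delta_pos": [0,0,0],"delta_rot": [0,0,0.82],"fingers": 0.004},
  {"delta_pos": [0,0,0],"delta_rot": [0,0,0.97],"fingers": 0.004},
  {"delta_pos": [0,0,0],"delta_rot": [0,0,1.11],"fingers": 0.004},
  {"delta_pos": [0,0,0],"delta_rot": [0,0,1.21],"fingers": 0.004},
  {"delta_pos": [0,0,0],"delta_rot": [0,0,1.257],"fingers": 0.004},
])

```text
t: 19.48
position: [0.6022, 0.2255, 0.0993]
eef_rot: [-3.137, -0.005, -3.079]
wrist_force: [-14.4, -12.8, -7.0]
gripper_width: 0.0114
```

Emit:
move_arm([
  {"delta_pos": [0,0,0],"delta_rot": [0,0,0],"fingers": 0.004},
  {"delta_pos": [0,0,0],"delta_rot": [0,0,0],"fingers": 0.004},
])

```text
t: 19.73
position: [0.6022, 0.2256, 0.0993]
eef_rot: [-3.137, -0.005, -3.081]
wrist_force: [-14.3, -13.7, -8.0]
gripper_width: 0.0116
```

```bash
python3 - <<'E'
from h import *
s=r.get_state();print(s["t"],s["position"],s["eef_rot"],s["wrist_force"],s["ft_torque"],s["gripper_width"],s["qpos"])
c=r.get_calibration("wrist");im=r.camera("wrist");cv2.imwrite("pics/w15.png",im);np.savez("w15.npz",**c)
im=im[100:384,130:390].astype(float)
o=np.clip(255*(im/160)**.6,0,255).astype('uint8')
cv2.imwrite("pics/w15z.png",cv2.resize(o,None,fx=2.1,fy=2.1,interpolation=3))
E
```

```text
19.725 [0.6022425  0.22555538 0.09934614] [-3.13664285 -0.00507566 -3.08144915] [-14.34685441 -13.6967102   -7.96992966] [-2.96780624  3.27072317 -0.01650075] 0.01158206216491435 [ 0.06148256  0.85642216 -0.83190479  1.6193714   0.72409051  1.00731757
  0.62310966]
```

View pics/w15z.png

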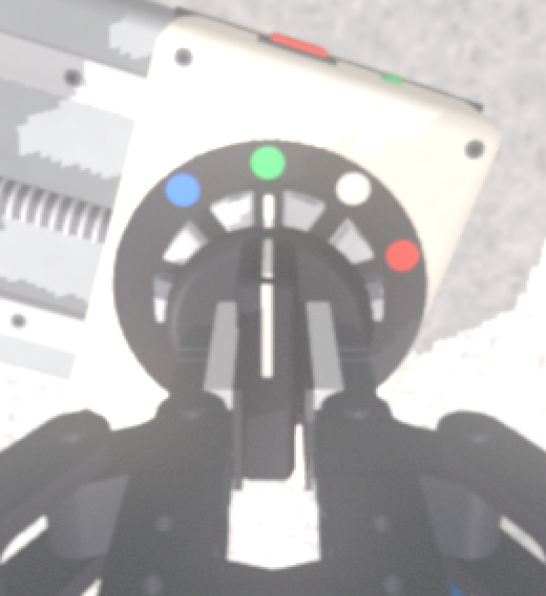

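Emit:
move_arm([
  {"delta_pos": [-0.0008,-0.0008,0],"delta_rot": [0,0,0],"fingers": 0.004},
  {"delta_pos": [-0.0016,-0.0016,0],"delta_rot": [0,0,0],"fingers": 0.004},
  {"delta_pos": [-0.0016,-0.0016,0],"delta_rot": [0,0,0],"fingers": 0.004},
])

```text
t: 20.15
position: [0.6016, 0.225, 0.1]
eef_rot: [-3.139, -0.002, -3.081]
wrist_force: [-8.6, -7.8, -8.2]
gripper_width: 0.0116
```

Emit:
move_arm([
  {"delta_pos": [-0.001,-0.001,-0.002],"delta_rot": [0,0,0],"fingers": 0.004},
  {"delta_pos": [-0.002,-0.002,-0.004],"delta_rot": [0,0,0],"fingers": 0.004},
  {"delta_pos": [-0.002,-0.002,-0.006],"delta_rot": [0,0,0],"fingers": 0.004},
  {"delta_pos": [-0.002,-0.002,-0.008],"delta_rot": [0,0,0],"fingers": 0.004},
  {"delta_pos": [-0.002,-0.002,-0.0095],"delta_rot": [0,0,0],"fingers": 0.004},
  {"delta_pos": [-0.002,-0.002,-0.0095],"delta_rot": [0,0,0],"fingers": 0.004},
])

```text
t: 20.9
position: [0.6009, 0.2247, 0.0919]
eef_rot: [-3.141, 0.001, -3.081]
wrist_force: [-1.4, -4.9, 2.3]
gripper_width: 0.0115
```

Emit:
move_arm([
  {"delta_pos": [0,0,-0.0005],"delta_rot": [0,0,0],"fingers": 0.004},
  {"delta_pos": [0,0,-0.0005],"delta_rot": [0,0,0],"fingers": 0.03},
  {"delta_pos": [0,0,-0.0005],"delta_rot": [0,0,0],"fingers": 0.05},
  {"delta_pos": [0,0,0],"delta_rot": [0,0,0],"fingers": 0.05},
  {"delta_pos": [0,0,0],"delta_rot": [0,0,0],"fingers": 0.05},
  {"delta_pos": [0,0,0.02],"delta_rot": [0,0,0],"fingers": 0.05},
  {"delta_pos": [0,0,0.06],"delta_rot": [0,0,0],"fingers": 0.05},
  {"delta_pos": [0,0,0.11],"delta_rot": [0,0,0],"fingers": 0.05},
  {"delta_pos": [0,-0.02,0.15],"delta_rot": [0,0,0],"fingers": 0.05},
  {"delta_pos": [0,-0.02,0.15],"delta_rot": [0,0,0],"fingers": 0.05},
])

```text
t: 22.15
position: [0.6017, 0.2041, 0.2455]
eef_rot: [3.141, 0.005, -3.082]
wrist_force: [1.0, -0.8, -0.6]
gripper_width: 0.0501
```

```bash
python3 - <<'E'
from h import *
s=r.get_state();print(s["t"],s["position"],s["eef_rot"],s["wrist_force"],s["gripper_width"],s["qpos"])
c=r.get_calibration("wrist");im=r.camera("wrist");cv2.imwrite("pics/w16.png",im);np.savez("w16.npz",**c)
o=np.clip(255*(im/180.)**.7,0,255).astype('uint8')
cv2.imwrite("pics/w16z.png",cv2.resize(o,(800,600),interpolation=3))
t=r.camera("scene");cv2.imwrite("pics/s16.png",t)
cv2.imwrite("pics/s16z.png",cv2.resize(t[140:280,130:345],None,fx=3.6,fy=3.6,interpolation=3))
E
```

```text
22.15 [0.60167125 0.20411836 0.24553954] [ 3.14093442  0.0051595  -3.08217451] [ 1.0446748  -0.82866547 -0.6013088 ] 0.05010044818164646 [ 0.1564878   0.68419982 -0.93602322  1.53618076  0.57731663  1.21160247
  0.75352929]
```

View pics/w16z.png

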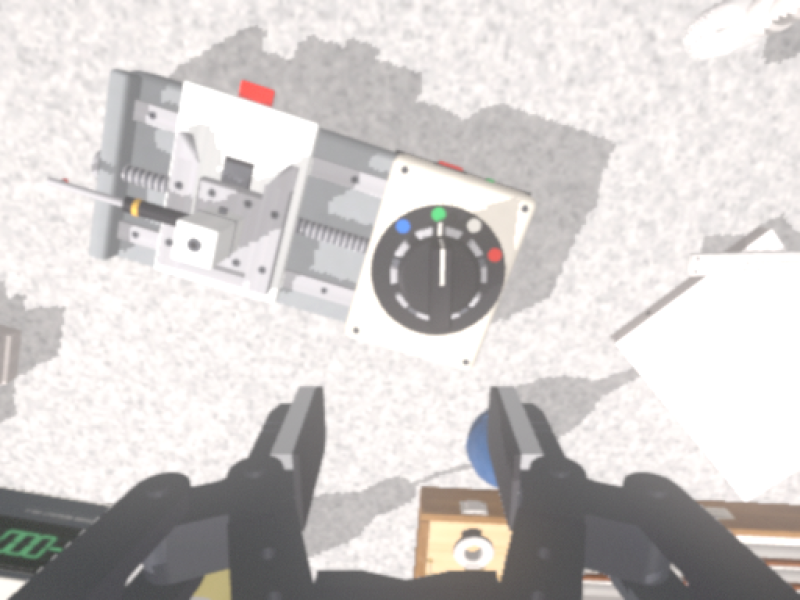

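View pics/s16z.png

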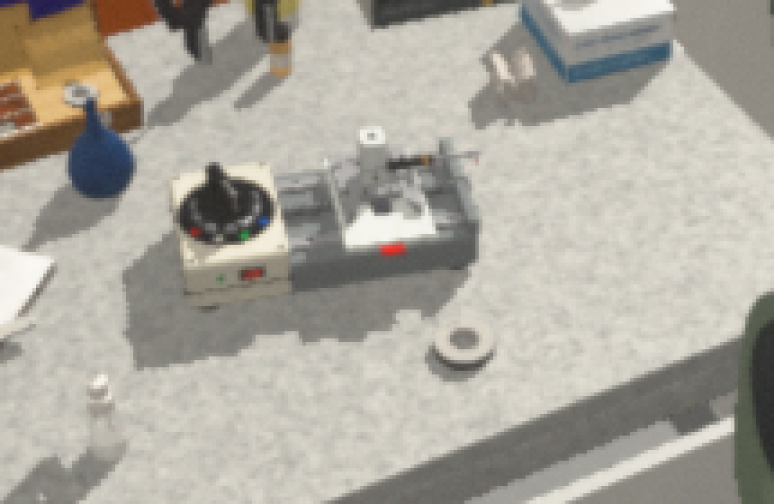

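```bash
python3 - <<'E'
from h import *
def show(n,y0,x0):
    im=cv2.imread(f"pics/{n}.png")[y0:y0+60,x0:x0+60].astype(float)
    return cv2.resize(np.clip(255*(im/120)**.6,0,255).astype('uint8'),None,fx=6.5,fy=6.5,interpolation=3)
cv2.imwrite("pics/cmp.png",np.hstack([show("w12",138,232),show("w16",138,252)]))
E
```

```text
(no output)
```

View pics/cmp.png

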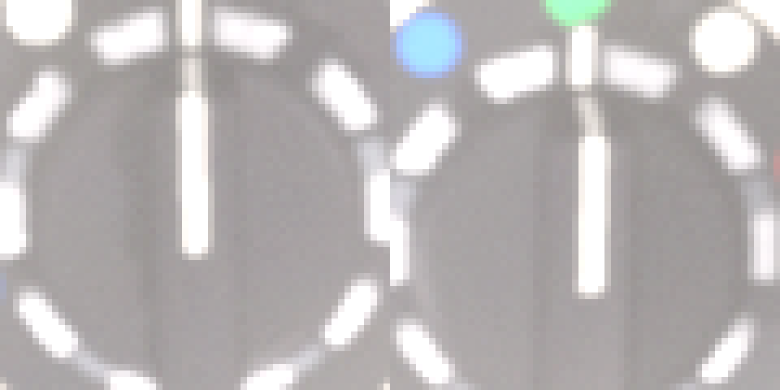

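```bash
python3 - <<'E'
from cell import r
print(r.job_done(), r.get_state()["t"])
E
```

```text
the job is handed in; nothing more can be done
the job is handed in; nothing more can be done
```

The traverse unit is set up as asked, and I handed the job in at about 22 s of the 61 s allowed. No verdict came back.

- **Holder:** With the selector still on red, I stood the holder on the apron, pickup pointing away from the selector, and slid it to the end stop. I pressed it home with about 19 N. The catch looks up behind the plate in the pictures. A tug test with about 15 N moved it only about 1–2 mm, more than the stated 0.9 mm play but with some give in the grip, and then it held. I pushed it home again before letting go.
- **Selector:** I pulled the knob up about 9 mm, turned it 1.256 rad past white to green, and lowered it into the notch. The tool came back to its starting height (91.9 mm against 91.8 mm before), and the pointer lines up with the green dot. The white line on the knob looks the same length as before, so the knob is fully down. While turning, the grip was slightly off the knob's axis and gave about 20 N of side force, which I eased before lowering.
- **Other objects:** I never touched the V-block, setting ring or small bottle. The ring and bottle looked unmoved in the last scene picture. I didn't check the V-block on its own in the final pictures.
- **Measurements that disagreed:** The top camera placed things 2–4 mm off in y compared with the wrist camera. I used the wrist camera, and the fit confirmed it.

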